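Set the air valve to its pointer and lower the sprung gauge foot onto the bush

TASK

First turn the blue lever of the brass air valve until it lies in line with the red pointer on its dial. Then press the gauge's black knob down until the sprung foot sits on the bush below it with its spring squeezed by about 4 to 5 mm (the tube's lower edge stands in the green band of the foot's stem), and let go. Leave both bushes and the things round the stand where they are.

Things in the scene. Friction and masses are not known exactly. Their poses are not given: they have to be found in the camera images.
- gauge_stand: Fixed grey base plate, 160 x 310 x 12 mm (x, y, z), carrying a brass air valve (left) and a comparator gauge (right); its pose varies. Origin: centre of its underside, on the table. In its frame: valve's upright axis at x +10, y +85 mm; gauge's axis at x 0, y -90 mm; gauge column at x 47 to 73, y -106 to -74 mm, 140 mm tall, its arm and sleeve (32 mm across) at heights 105 to 138 mm
- valve_lever (a joint): Angle of the valve's lever, rad, 0 (shut) to 1.571 (fully open). At 0 it points along the stand's +y, at 1.571 along its -x: it opens anticlockwise seen from above. Starts at 0 to 0.25. Dry friction of 0.25 N m (about 4 N at the grip): it stays where it is left
- set_pointer (a joint): Angle of the red set pointer, same zero and direction as valve_lever: the lever is set when both values agree. The pointer, a flat strip on the valve's white dial (120 mm across, top 45 mm above the table), cannot be moved by the robot
- lever_grip (a point): Point in the lever's blue sleeve, 65 mm from the valve's axis, 71 mm above the table; x axis outward along the lever, z up. The sleeve is 13 mm wide, spans heights 63.5 to 78.5 mm and reaches from 35 to 91 mm from the axis; below it is free down to the dial and pointer, 48 mm above the table
- pointer_end (a point): Centre of the 14 mm red tab at the set pointer's end, 104 mm from the valve's axis, 48 mm above the table; x axis outward along the pointer, z up
- plunger (a joint): How far the gauge's plunger is pushed down, m, 0 to 0.060; starts at 0 to 0.015. Dry friction 6 N: it stays where it is left; pressing it down takes 5 to 10 N
- knob_top (a point): Centre of the flat top of the plunger's black knob, 36 mm across and 16 mm tall; 213 mm above the table at plunger 0 and lower by the plunger's value. z up
- sprung_foot (a joint): How far the foot's spring is squeezed, m: 0 hanging free, 0.010 bottomed. The foot slides up into the plunger's tube; the spring presses with about 1 N at 0 and 0.5 N more per mm. Its bare stem shows, from the tube's edge down, 2 mm steel, 5 mm green, 3 mm red, and then the disc of the foot
- foot_face (a point): Centre of the foot's flat underside (a steel disc 28 mm across, 5 mm thick), z up. At plunger 0 and spring free it is 85 mm above the table; it is lower by plunger minus sprung_foot
- tall_bush: Loose turned aluminium bush, 28 mm tall, flange 48 mm and body 34 mm across, upright, flange down. Stands on one of two round steel seats (62 mm across, tops 22 mm above the table): one under the foot, one between gauge and valve; which bush is under the foot varies. Origin: centre of its underside
- low_bush: Loose turned aluminium bush, 16 mm tall, flange 58 mm and body 45 mm across, upright, flange down, on the other of the two seats. Origin: centre of its underside
- oiler: Bystander: needle oiler, a small cream bottle with a red spout, 27 mm across, 102 mm tall, upright on the table at the stand's right end. Origin: centre of its underside
- ring_gauge: Bystander: steel ring, 64 mm across, 20 mm tall, lying on the table at the stand's right end. Origin: centre of its underside
- parts_dish: Bystander: round steel dish, 99 mm across, 18 mm tall, on the table at the stand's left end. Origin: centre of its underside
There are look-alikes about, which are no part of the job. What is shaped like the tall_bush but purple is not meant.

How it is judged:
By the outcome, as a careful person would: the job done as asked, in the order asked, and still so for the second after the job is handed in, with the robot touching nothing.
It also fails if it takes over 48 s, if anything falls off the work surface, if the arm or the gripper's body presses on something with over 40 N, if the wrist force passes 120 N, or if a joint passes its speed limit or range.

ROBOT

A 7-joint arm with a two-finger parallel gripper is mounted at the origin on the work surface; the furniture and walls round the work are solid. World frame = base frame: x ahead of the robot, y to its left, z up, the work surface at z = 0. Lengths are in m, angles in rad, forces in N, time in s.
With the tool pointing down it reaches from about 0.425 to 0.95 m from the base axis. Payload 16.7 kg.
Tool frame: the origin (TCP) lies between the finger pads; the fingertips stand tips_ahead ahead of it and the grasp point (between the pads) lies 11 mm behind it (tips_ahead is the distance from the TCP to the fingertips, in m); z points along the fingers, y is the line along which they close (so a half turn about z gives the same grasp; the last joint's range is limited). The gripper opens to 94 mm and grips with 3 to 60 N. Pads are 16 mm wide; open, the fingers measure 119 mm over their backs; the gripper's body (75 mm by 177 mm) begins 78 mm behind the grasp point.
Start: joints at [-1.403, 0.426, 0.074, 1.606, -0.034, 1.111, -0.067], TCP at [0.211, 0.641, 0.213] pointing down, gripper open.
Joint ranges: [-2.85, 2.85], [-0.5, 2.14], [-1.23, 1.37], [0.21, 2.46], [-1.02, 4.16], [0.16, 2.05], [-2.73, 2.73]. Speed limits (rad/s): [1.89, 1.89, 2.39, 2.39, 3.01, 3.01, 3.01].

INTERFACE

Orientations are given as a 3x3 rotation matrix whose columns are the frame's x, y, z axes.
In Python, from bench import state, capture, close_job, masks_of, spot_point, tips_ahead gives the robot as it stands.
- The arm moves only by the tool servo_tool, never from a script. Its arguments are lists of equal length, an entry for each row: "delta_pos": the shift along the tool's x, y, z in m, a list of three; "twist": the turn about the tool's z in rad; "grip": the opening, from 0 (shut) to 1 (fully open). A call has 1 to 5 rows; each row shifts and turns the commanded pose from where the row before left it, along the tool's axes as they then stand; what a row does not reach is not made up. A row lasts 1/12 s, in which the tool goes at most 41.7 mm and 7.16 degrees, less where a joint would pass 70% of its speed; a pose out of reach is approached as far as the arm can. A call is refused whole if a number of a shift passes 0.0417 or a number of a turn 0.125, either way. A call with a gripper value outside its range is refused whole. The fingers move at their own pace and stop on an object; the grip force is fixed at half the most. Time passes only in rows, so rows that do not move let the fingers close. It gives the time, the measured TCP pose, the force, the opening and the grip force at its end, in the units of the state.
- state(): the state, without advancing time (a new reading comes with each control period).
- capture(name): name is "side" or "top" or "wrist"; returns a dict with "pixels" (480x640x3 uint8, blue, green, red), "intrinsics" (3x3 intrinsics, pixels), "eye" and "rotation" of the camera in the world. Camera axes: x right, y down, z forward; pixel columns grow to the right and rows downward; lengths in m; the calibration is good to about 2 mm. A picture is of the moment at which its call begins. There is no depth.
- close_job(): hands the job in; it is judged then, once.
Trained networks look in a picture, given as the dict that the camera call returned (one of the last four; its "shot" number tells which), for a name from the list of things; names that differ only in an ending like _2 or _b are one class to them, and where a whole thing is asked for, a point or a joint stands for the part that bears it (a point fixed in the world has none). Each returns a list of dicts, best first, with "score" (0 to 1); they miss things now and then, are a little off and sometimes report something else, mostly with a low value. They report only what shows in the picture. A call takes as long as a camera call. They do not tell look-alikes from the thing itself.
- masks_of(picture, name): "pixels" (480x640 bool, what is visible of it).
- spot_point(picture, name): "centre" ([x, y, z] in m, in the coordinates of the camera as it stood for that picture, good to about 4 mm: a listed point, or the origin of a listed thing).
The state is a dict: "time_s": time; "qpos": joint angles; "qvel": joint speeds; "effort": joint torques, N m; "ee_pos": TCP position; "tcp_rot": TCP orientation; "force": force on the tool from outside, world axes, zero at the start; "torque": the same for the moment, N m; "finger_gap": finger opening in m; "grasp_force": force on a finger pad.
Only numpy, scipy, OpenCV 4.12 (cv2) and the standard library are available. Lean on these libraries where they do the work, as an engineer would, in place of code of your own. Each camera call takes 0.05 s, during which the arm holds its last target. There are 200 camera calls.

## Working session

There is one attempt and no reset: what is moved stays moved. The work goes in short steps, Python scripts to look and compute and a tool call to move; the robot and the scene stay as the last step left them, time stands still between calls to the robot, and variables do not carry over. Pictures are saved under pics/ and viewed, at most 10 in all, crops included, and the job is handed in when it is done.

Besides the shell and the picture viewer there is one more tool, called as a command line: name --pt "numbers of a row" for each row, then --argument value for the rest. servo_tool: Moves the arm, as the interface text tells. Its arguments: {"type":"object","properties":{"delta_pos":{"type":"array"},"twist":{"type":"array"},"grip":{"type":"array"}},"required":["delta_pos","twist","grip"]}

```bash
mkdir -p pics; ls; cat > h.py <<'E'
import numpy as np, cv2
from bench import *
def spots(names, cams=("top","side")):
    for c in cams:
        p=capture(c); cv2.imwrite(f"pics/{c}_{p['shot']}.png",p['pixels'])
        print(c,p['shot'],'eye',np.round(p['eye'],3))
        for n in names:
            for r in spot_point(p,n)[:3]:
                X=np.array(r['centre']); W=p['rotation']@X+p['eye']; k=p['intrinsics']@X
                print(' ',n,round(r['score'],2),np.round(W,4),np.round(k[:2]/k[2]))
E
python3 - <<'E'
from h import *
print(tips_ahead, state())
spots("gauge_stand lever_grip pointer_end knob_top foot_face tall_bush low_bush oiler ring_gauge parts_dish".split())
E
```

```text
pics
0.008 {'time_s': 0.0, 'qpos': array([-1.40247089,  0.42671651,  0.07383745,  1.60660228, -0.03413294,
        1.11078176, -0.06711573]), 'qvel': array([ 0.00019954, -0.00045691,  0.00070489, -0.00084472, -0.00244467,
        0.00187156, -0.00065239]), 'effort': array([-4.66711572e-04, -9.35808849e+01,  3.66660208e+00, -4.54215574e+01,
       -4.88966005e-02,  1.98748667e-02,  6.63064884e-05]), 'ee_pos': array([0.21081711, 0.64079027, 0.21278761]), 'tcp_rot': array([[-9.49901707e-01,  3.12548610e-01, -3.36496866e-04],
       [ 3.12548786e-01,  9.49900947e-01, -1.20309470e-03],
       [-5.63868858e-05, -1.24799340e-03, -9.99999220e-01]]), 'force': array([0.21775566, 0.86872422, 0.35775167]), 'torque': array([ 0.04113425, -0.00219359, -0.06025855]), 'grasp_force': 0.0, 'finger_gap': 0.09404251028205995}
top 1 eye [0.421 0.035 1.34 ]
  gauge_stand 0.71 [ 0.5114  0.0152 -0.0015] [349. 239.]
  lever_grip 0.61 [0.5189 0.1618 0.0717] [280. 232.]
  pointer_end 0.55 [0.4419 0.166  0.0467] [279. 269.]
  pointer_end 0.39 [ 0.5435  0.2642 -0.0007] [238. 223.]
  tall_bush 0.82 [0.4771 0.0011 
[... 326 characters left out ...]
0.0007] [238. 224.]
side 2 eye [-0.027 -0.812  0.56 ]
  gauge_stand 0.68 [ 0.5115  0.0135 -0.0011] [328. 304.]
  lever_grip 0.75 [0.5142 0.1614 0.0704] [297. 250.]
  lever_grip 0.41 [0.5399 0.2646 0.0011] [286. 258.]
  pointer_end 0.44 [0.4486 0.1691 0.055 ] [270. 260.]
  knob_top 0.75 [ 0.5184 -0.0785  0.2048] [360. 230.]
  foot_face 0.56 [ 0.5134 -0.076   0.074 ] [354. 291.]
  tall_bush 0.95 [ 0.3404 -0.1436 -0.0018] [294. 366.]
  tall_bush 0.83 [0.477  0.0024 0.02  ] [317. 302.]
  low_bush 0.62 [ 0.5126 -0.0799  0.0255] [353. 313.]
  oiler 0.73 [ 0.5408 -0.2131 -0.0009] [406. 353.]
  ring_gauge 0.94 [ 0.4759 -0.2156  0.0033] [379. 362.]
  parts_dish 0.52 [0.5395 0.2605 0.0021] [286. 259.]
```

```bash
python3 - <<'E'
import cv2,numpy as np
a=cv2.imread('pics/top_1.png')[170:350,210:480]; b=cv2.imread('pics/side_2.png')[200:400,230:450]
a=cv2.resize(a,None,fx=2.9,fy=2.9,interpolation=2)[:600,:783]; b=cv2.resize(b,None,fx=3,fy=3,interpolation=2)
cv2.imwrite('pics/c1.png',a); cv2.imwrite('pics/c2.png',b)
E
```

```text
(no output)
```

View pics/c1.png

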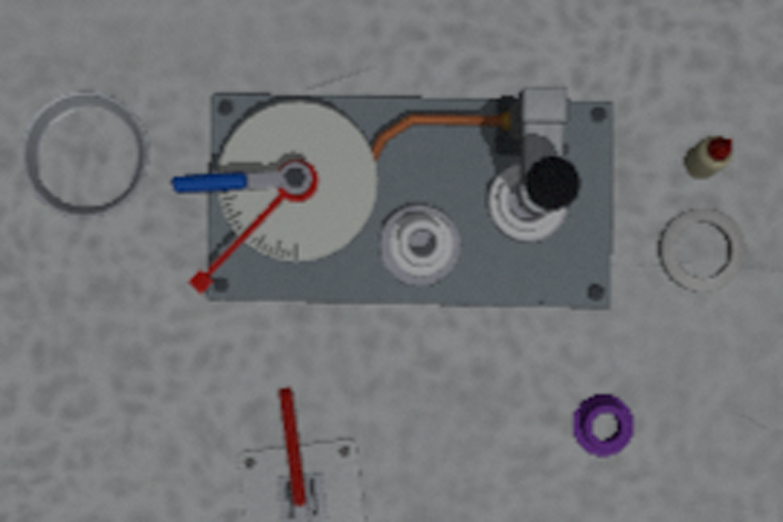

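View pics/c2.png

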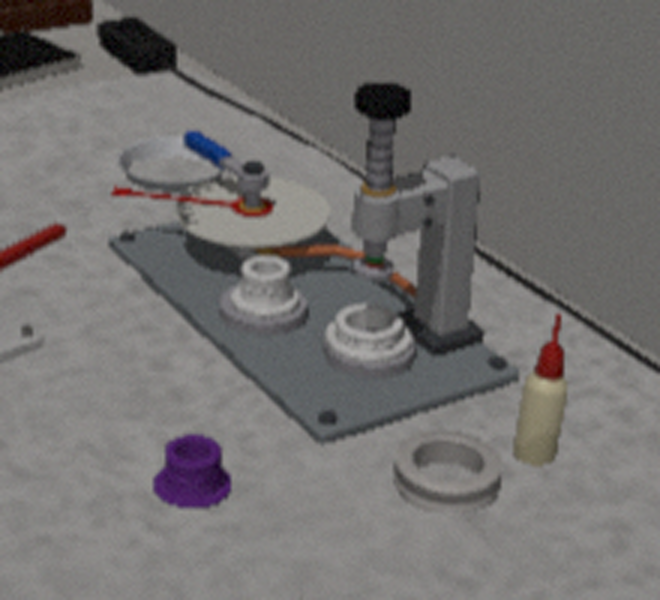

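```bash
cat >> h.py <<'E'
def back(p,uv,z):
    d=np.c_[uv,np.ones(len(uv))]@np.linalg.inv(p['intrinsics']).T@p['rotation'].T
    return (p['eye']+d*((z-p['eye'][2])/d[:,2])[:,None])[:,:2]
def pix(p,box,col):
    # box world (x0,x1,y0,y1) filter done later; col 'r' or 'b'
    h=cv2.cvtColor(p['pixels'],cv2.COLOR_BGR2HSV).astype(int)
    ok=(h[...,1]>130)&(h[...,2]>50)
    ok&=((h[...,0]<8)|(h[...,0]>172)) if col=='r' else (abs(h[...,0]-112)<12)
    v,u=np.nonzero(ok); return np.c_[u,v].astype(float)
def line(w):
    vx,vy,x,y=cv2.fitLine(w.astype(np.float32),cv2.DIST_HUBER,0,.01,.01).ravel(); return np.array([x,y]),np.array([vx,vy])
def valve(p,c=(.52,.1)):
    c=np.array(c)
    b=back(p,pix(p,0,'b'),.076); b=b[np.linalg.norm(b-c,axis=1)<.12]
    r=back(p,pix(p,0,'r'),.048); r=r[np.linalg.norm(r-c,axis=1)<.14]
    lb,lr=line(b),line(r)
    t=np.linalg.solve(np.c_[lb[1],-lr[1]],lr[0]-lb[0]); ax=lb[0]+t[0]*lb[1]
    an=lambda w:np.arctan2(*(w.mean(0)-ax)[::-1])
    f=lambda l,w:(lambda d:np.arctan2(d[1],d[0]))(l[1]*np.sign(l[1]@(w.mean(0)-ax)))
    print('n',len(b),len(r),'axis',ax.round(4),'lever',f(lb,b).round(4),'pointer',f(lr,r).round(4),'diff',(f(lr,r)-f(lb,b)).round(4),'blue c',b.mean(0).round(4))
E
python3 - <<'E'
from h import *
p=capture('top'); valve(p)
m=masks_of(p,'gauge_stand')[0]['pixels']; v,u=np.nonzero(m)
w=back(p,np.c_[u,v].astype(float),.012).astype(np.float32); print(cv2.minAreaRect(w))
E
```

```text
n 137 144 axis [0.522  0.0928] lever 1.6335 pointer 2.3601 diff 0.7266 blue c [0.5179 0.1578]
((0.5142112374305725, 0.02223414182662964), (0.16854435205459595, 0.33265846967697144), 0.4225572347640991)
```

servo_tool --pt "-0.0293 -0.0241 0" --pt "-0.0293 -0.0241 0" --pt "-0.0293 -0.0241 0" --pt "-0.0293 -0.0241 0" --pt "-0.0293 -0.0241 0" --twist '[0,0,0,0,0]' --grip '[0.6,0.6,0.6,0.6,0.6]'

```text
time_s: 1.62
ee_pos: [0.3131, 0.4793, 0.2135]
tcp_rot: [[-0.95, 0.312, 0.0], [0.312, 0.95, 0.0], [0.0, 0.0, -1.0]]
force: [1.4, 0.4, 0.0]
finger_gap: 0.0638
grasp_force: 0.0
```

servo_tool --pt "-0.0293 -0.0241 0" --pt "-0.0293 -0.0241 0" --pt "-0.0293 -0.0241 0" --pt "-0.0293 -0.0241 0" --pt "-0.0293 -0.0241 0" --twist '[0,0,0,0,0]' --grip '[0.6,0.6,0.6,0.6,0.6]'

```text
time_s: 2.03
ee_pos: [0.4146, 0.319, 0.2138]
tcp_rot: [[-0.95, 0.312, 0.0], [0.312, 0.95, 0.001], [-0.0, 0.001, -1.0]]
force: [1.5, 0.8, -0.4]
finger_gap: 0.056
grasp_force: 0.0
```

servo_tool --pt "-0.0293 -0.0241 0" --pt "-0.0293 -0.0241 0" --pt "-0.0293 -0.0241 0" --pt "-0.0293 -0.0241 0" --pt "-0.0293 -0.0241 0" --twist '[0,0,0,0,0]' --grip '[0.6,0.6,0.6,0.6,0.6]'

```text
time_s: 2.45
ee_pos: [0.5162, 0.1587, 0.2138]
tcp_rot: [[-0.95, 0.312, 0.001], [0.312, 0.95, 0.0], [-0.0, 0.001, -1.0]]
force: [1.0, 1.0, -0.8]
finger_gap: 0.0563
grasp_force: 0.0
```

servo_tool --pt "0 0 0" --pt "0 0 0" --pt "0 0 0" --pt "0 0 0" --pt "0 0 0" --twist '[0.119,0.119,0.119,0.119,0.119]' --grip '[0.6,0.6,0.6,0.6,0.6]'

```text
time_s: 2.87
ee_pos: [0.5155, 0.1603, 0.2136]
tcp_rot: [[-0.607, 0.795, 0.0], [0.795, 0.607, 0.0], [0.0, 0.0, -1.0]]
force: [0.2, 0.4, -1.2]
finger_gap: 0.0565
grasp_force: 0.0
```

servo_tool --pt "0 0 0" --pt "0 0 0" --pt "0 0 0" --pt "0 0 0" --pt "0 0 0" --twist '[0.119,0.119,0.119,0.119,0.119]' --grip '[0.6,0.6,0.6,0.6,0.6]'

```text
time_s: 3.28
ee_pos: [0.5154, 0.1605, 0.2136]
tcp_rot: [[-0.057, 0.998, 0.0], [0.998, 0.057, 0.0], [0.0, 0.0, -1.0]]
force: [0.1, 0.5, 0.2]
finger_gap: 0.0567
grasp_force: 0.0
```

```bash
python3 - <<'E'
from h import *
p=capture('wrist'); cv2.imwrite('pics/w1.png',p['pixels']); print(p['eye'])
for n in('lever_grip','pointer_end'):
    for r in spot_point(p,n)[:2]: print(n,r['score'],p['rotation']@r['centre']+p['eye'])
valve(p)
E
```

```text
[0.51038986 0.24002489 0.38536918]
lever_grip 0.93 [0.51749506 0.16174517 0.06846289]
pointer_end 0.64 [0.44442648 0.16755895 0.04769458]
n 167 161 axis [0.5204 0.102 ] lever 1.6352 pointer 2.8032 diff 1.168 blue c [0.5172 0.147 ]
```

View pics/w1.png

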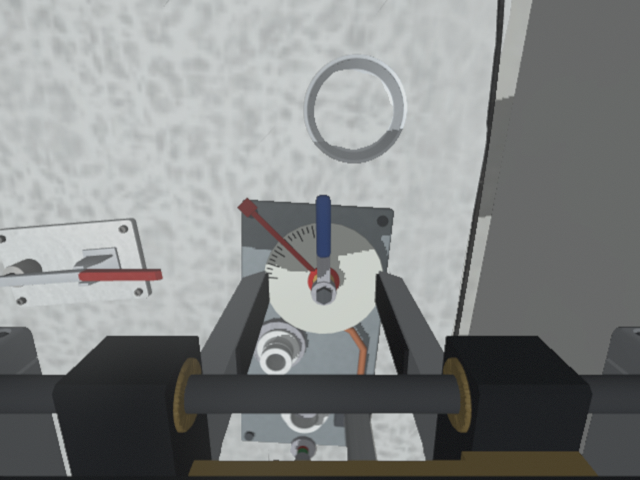

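servo_tool --pt "0 0.002 0.035" --pt "0 0 0.035" --pt "0 0 0.035" --pt "0 0 0.03" --pt "0 0 0.015" --twist '[0,0,0,0,0]' --grip '[0.5,0.5,0.5,0.5,0.5]'

```text
time_s: 3.85
ee_pos: [0.5158, 0.16, 0.0602]
tcp_rot: [[-0.068, 0.998, -0.003], [0.998, 0.068, -0.002], [-0.001, -0.003, -1.0]]
force: [-0.3, -0.5, 0.0]
finger_gap: 0.0469
grasp_force: 0.0
```

```bash
cat >> h.py <<'E'
def wv(p,c=(.521,.096)):
    c=np.array(c); h=cv2.cvtColor(p['pixels'],cv2.COLOR_BGR2HSV).astype(int); H,S,V=h[...,0],h[...,1],h[...,2]
    out=[]
    for ok,z,a,e in(((abs(H-115)<15)&(S>80)&(V>25),.076,.04,.10),(((H<10)|(H>170))&(S>90)&(V>40),.048,.03,.115)):
        v,u=np.nonzero(ok); w=back(p,np.c_[u,v].astype(float),z); d=np.linalg.norm(w-c,axis=1); w=w[(d>a)&(d<e)&(w[:,1]>c[1]-.02)]
        o,l=line(w); l=l*np.sign(l@(w.mean(0)-c)); out.append((o,l)); print(len(w),w.mean(0).round(4),'ang',np.arctan2(l[1],l[0]).round(4))
    (a,b),(e,f)=out; t=np.linalg.solve(np.c_[b,-f],e-a) if abs(np.cross(b,f))>.1 else [0]; print('axis',(a+t[0]*b).round(4))
E
python3 - <<'E'
from h import *
wv(capture('wrist')); wv(capture('top'))
E
```

```text
2744 [0.5158 0.1633] ang 1.6398
1237 [0.4589 0.154 ] ang 2.3983
axis [0.5203 0.0975]Traceback (most recent call last):
  File "<stdin>", line 2, in <module>
  File "h.py", line 36, in wv
    o,l=line(w); l=l*np.sign(l@(w.mean(0)-c)); out.append((o,l)); print(len(w),w.mean(0).round(4),'ang',np.arctan2(l[1],l[0]).round(4))
        ~~~~^^^
  File "h.py", line 21, in line
    vx,vy,x,y=cv2.fitLine(w.astype(np.float32),cv2.DIST_HUBER,0,.01,.01).ravel(); return np.array([x,y]),np.array([vx,vy])
              ~~~~~~~~~~~^^^^^^^^^^^^^^^^^^^^^^^^^^^^^^^^^^^^^^^^^^^^^^^
cv2.error: OpenCV(4.12.0) /io/opencv/modules/imgproc/src/linefit.cpp:50: error: (-215:Assertion failed) count > 0 in function 'fitLine2D_wods'
```

servo_tool --pt "0 0 -0.004" --pt "0 0 0" --pt "0 0 0" --pt "0 0 0" --pt "0 0 0" --twist '[0,0,0,0,0]' --grip '[0,0,0,0,0]'

```text
time_s: 4.37
ee_pos: [0.5178, 0.1609, 0.0684]
tcp_rot: [[-0.064, 0.998, 0.001], [0.998, 0.064, 0.001], [0.001, 0.001, -1.0]]
force: [-0.2, -0.0, 0.5]
finger_gap: 0.017
grasp_force: 0.0
```

servo_tool --pt "0 0 0" --pt "0 0 0" --pt "0 0 0" --twist '[0,0,0]' --grip '[0,0,0]'

```text
time_s: 4.62
ee_pos: [0.5175, 0.1609, 0.068]
tcp_rot: [[-0.063, 0.998, 0.0], [0.998, 0.063, 0.001], [0.001, 0.0, -1.0]]
force: [-3.1, 0.5, 10.2]
finger_gap: 0.0128
grasp_force: 30.0
```

servo_tool --pt "-0.0003 -0.0063 0" --pt "-0.0003 -0.0063 0" --pt "-0.0003 -0.0063 0" --pt "0 0 0" --twist '[-0.1,-0.1,-0.1,0]' --grip '[0,0,0,0]'

```text
time_s: 4.95
ee_pos: [0.4981, 0.1567, 0.068]
tcp_rot: [[-0.362, 0.932, -0.0], [0.932, 0.362, 0.001], [0.001, -0.0, -1.0]]
force: [-5.7, 0.1, 10.2]
finger_gap: 0.0129
grasp_force: 30.0
```

servo_tool --pt "-0.0003 -0.0063 0" --pt "-0.0003 -0.0063 0" --pt "-0.0003 -0.0063 0" --pt "-0.0003 -0.0063 0" --pt "0 0 0" --twist '[-0.1,-0.1,-0.1,-0.1,0]' --grip '[0,0,0,0,0]'

```text
time_s: 5.37
ee_pos: [0.4765, 0.1431, 0.068]
tcp_rot: [[-0.696, 0.718, -0.001], [0.718, 0.696, 0.001], [0.001, -0.0, -1.0]]
force: [-8.4, 0.5, 13.4]
finger_gap: 0.0127
grasp_force: 30.0
```

```bash
python3 - <<'E'
from h import *
p=capture('wrist'); wv(p); cv2.imwrite('pics/w2.png',p['pixels']); s=state(); print(s['force'],np.arctan2(s['tcp_rot'][1,0],s['tcp_rot'][0,0]), s['ee_pos'])
E
```

```text
2643 [0.4741 0.1447] ang 2.3278
820 [0.4464 0.1645] ang 2.4091
axis [0.4741 0.1447]
[-8.52206499  0.50297124 14.75378596] 2.3356634282159305 [0.4766857  0.14328252 0.06799458]
```

View pics/w2.png

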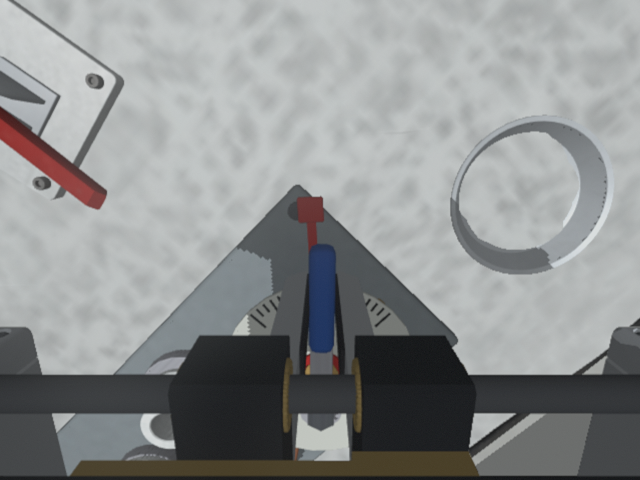

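```bash
cat >> h.py <<'E'
def tab(p,c=np.array([.5207,.0965])):
    h=cv2.cvtColor(p['pixels'],cv2.COLOR_BGR2HSV).astype(int); v,u=np.nonzero(((h[...,0]<10)|(h[...,0]>170))&(h[...,1]>90)&(h[...,2]>40))
    w=back(p,np.c_[u,v].astype(float),.048); d=np.linalg.norm(w-c,axis=1); k=(d>.094)&(d<.118)&(w[:,1]>c[1]); t=w[k].mean(0)-c
    print('tab',k.sum(),t+c,np.linalg.norm(t),'ang',np.arctan2(t[1],t[0]))
E
python3 - <<'E'
from h import *
tab(capture('wrist'))
E
```

```text
tab 664 [0.44432993 0.16640445] 0.10353269743109439 ang 2.4003676791160387
```

servo_tool --pt "-0.0001 -0.0023 0" --pt "-0.0001 -0.0022 0" --pt "0 0 0" --pt "0 0 0" --twist '[-0.036,-0.035,0,0]' --grip '[0,0,0,0]'

```text
time_s: 5.8
ee_pos: [0.474, 0.1405, 0.068]
tcp_rot: [[-0.741, 0.672, -0.001], [0.672, 0.741, 0.001], [0.001, -0.0, -1.0]]
force: [-9.4, 3.3, 14.1]
finger_gap: 0.0127
grasp_force: 30.1
```

servo_tool --pt "0 0 0" --pt "0 0 0" --pt "0 0 0" --pt "0 0 0" --twist '[0,0,0,0]' --grip '[0.5,0.5,0.5,0.5]'

```text
time_s: 6.13
ee_pos: [0.4748, 0.1399, 0.0675]
tcp_rot: [[-0.741, 0.672, 0.0], [0.672, 0.741, -0.0], [-0.0, -0.0, -1.0]]
force: [-0.1, 0.1, 0.1]
finger_gap: 0.0362
grasp_force: 0.0
```

```bash
python3 - <<'E'
from h import *
p=capture('wrist'); wv(p); tab(p); cv2.imwrite('pics/w3.png',p['pixels'][150:450,170:490]); s=state(); print(s['force'],np.arctan2(s['tcp_rot'][1,0],s['tcp_rot'][0,0]), s['ee_pos'])
E
```

```text
2599 [0.4714 0.142 ] ang 2.3902
802 [0.446  0.1648] ang 2.4221
axis [0.4714 0.142 ]
tab 674 [0.44429884 0.16631841] 0.10349757839955293 ang 2.4011837375336134
[ 0.20480281 -0.29836189 -0.76455459] 2.404672549118177 [0.47471278 0.13990953 0.0674545 ]
```

View pics/w3.png

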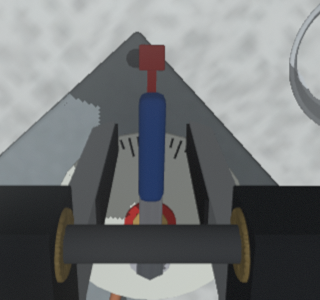

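servo_tool --pt "0 0 -0.035" --pt "0 0 -0.04" --pt "0 0 -0.04" --pt "0 0 -0.04" --pt "0 0 -0.035" --twist '[0,0,0,0,0]' --grip '[0.5,0.5,0.5,0.5,0.5]'

```text
time_s: 6.6
ee_pos: [0.4747, 0.1397, 0.2602]
tcp_rot: [[-0.74, 0.672, 0.001], [0.672, 0.74, 0.0], [-0.0, 0.001, -1.0]]
force: [1.3, 1.0, 0.2]
finger_gap: 0.047
grasp_force: 0.0
```

```bash
python3 - <<'E'
from h import *
p=capture('wrist'); wv(p); tab(p)
spots(['knob_top','lever_grip','pointer_end','foot_face','low_bush'],('wrist','side'))
E
```

```text
618 [0.4723 0.1409] ang 2.3937
182 [0.4454 0.165 ] ang 2.4433
axis [0.4723 0.1409]
tab 159 [0.44432092 0.16602117] 0.10328096741942991 ang 2.403164022156086
wrist 11 eye [0.416 0.193 0.438]
  lever_grip 0.91 [0.4722 0.1393 0.0672] [317. 208.]
  pointer_end 0.78 [0.4437 0.1681 0.0497] [319. 167.]
  low_bush 0.71 [ 0.5088 -0.0748  0.0258] [212. 334.]
side 12 eye [-0.027 -0.812  0.56 ]
  knob_top 0.68 [ 0.5149 -0.0769  0.2081] [358. 228.]
  lever_grip 0.55 [0.4719 0.1369 0.0712] [286. 257.]
  pointer_end 0.41 [0.4459 0.1689 0.0511] [269. 262.]
  pointer_end 0.38 [0.477  0.0035 0.0202] [317. 301.]
  foot_face 0.52 [ 0.5114 -0.0769  0.0773] [353. 290.]
  low_bush 0.91 [ 0.5164 -0.0815  0.0249] [355. 313.]
  low_bush 0.73 [ 0.5391 -0.2123 -0.0022] [405. 354.]
  low_bush 0.36 [0.4776 0.0037 0.0206] [317. 301.]
```

servo_tool --pt "-0.0292 -0.0225 0" --pt "-0.0292 -0.0225 0" --pt "-0.0292 -0.0225 0" --pt "-0.0292 -0.0225 0" --pt "-0.0292 -0.0225 0" --twist '[0,0,0,0,0]' --grip '[0,0,0,0,0]'

```text
time_s: 7.67
ee_pos: [0.5072, -0.0432, 0.2575]
tcp_rot: [[-0.741, 0.672, 0.0], [0.672, 0.741, 0.0], [-0.0, 0.0, -1.0]]
force: [0.8, 0.1, 0.5]
finger_gap: 0.0171
grasp_force: 0.0
```

servo_tool --pt "-0.0292 -0.0225 0" --pt "0 0 0" --pt "0 0 0" --pt "0 0 0" --twist '[0,0,0,0]' --grip '[0,0,0,0]'

```text
time_s: 8.0
ee_pos: [0.5136, -0.0775, 0.2572]
tcp_rot: [[-0.74, 0.672, -0.001], [0.672, 0.74, 0.0], [0.0, -0.0, -1.0]]
force: [0.2, 0.7, -0.1]
finger_gap: 0.0003
grasp_force: 0.0
```

```bash
python3 - <<'E'
from h import *
spots(['knob_top'],('wrist','side'))
p=capture('wrist'); cv2.imwrite('pics/w4.png',p['pixels'])
E
```

```text
wrist 13 eye [ 0.454 -0.024  0.429]
  knob_top 0.82 [ 0.5079 -0.0816  0.207 ] [312. 258.]
side 14 eye [-0.027 -0.812  0.56 ]
  knob_top 0.66 [ 0.5138 -0.0825  0.2055] [359. 230.]
```

View pics/w4.png

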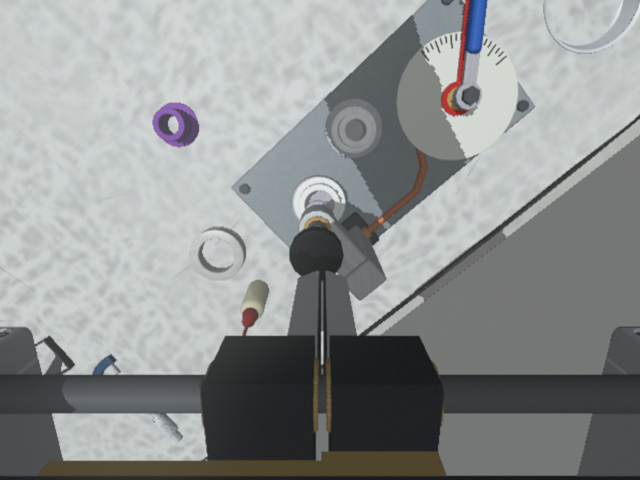

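servo_tool --pt "-0.0013 -0.003 0.02" --pt "0 0 0.016" --pt "0 0 0.004" --pt "0 0 0.004" --pt "0 0 0.004" --twist '[0,0,0,0,0]' --grip '[0,0,0,0,0]'

```text
time_s: 8.67
ee_pos: [0.5128, -0.0805, 0.2098]
tcp_rot: [[-0.741, 0.672, -0.0], [0.672, 0.741, 0.0], [0.0, 0.0, -1.0]]
force: [-4.1, 2.3, 5.0]
finger_gap: 0.0001
grasp_force: 2.5
```

servo_tool --pt "0 0 0.004" --pt "0 0 0.004" --pt "0 0 0.004" --pt "0 0 0.003" --pt "0 0 0" --twist '[0,0,0,0,0]' --grip '[0,0,0,0,0]'

```text
time_s: 9.08
ee_pos: [0.5128, -0.0808, 0.1941]
tcp_rot: [[-0.741, 0.672, 0.0], [0.672, 0.741, -0.0], [-0.0, -0.0, -1.0]]
force: [0.1, 0.2, -0.5]
finger_gap: 0.0001
grasp_force: 0.0
```

servo_tool --pt "0 0 0.004" --pt "0 0 0.004" --pt "0 0 0.004" --pt "0 0 0.004" --pt "0 0 0.002" --twist '[0,0,0,0,0]' --grip '[0,0,0,0,0]'

```text
time_s: 9.5
ee_pos: [0.513, -0.0809, 0.1761]
tcp_rot: [[-0.741, 0.672, 0.001], [0.672, 0.741, -0.0], [-0.001, 0.0, -1.0]]
force: [1.1, 0.9, 3.5]
finger_gap: 0.0007
grasp_force: 2.3
```

servo_tool --pt "0 0 0.001" --pt "0 0 0.001" --pt "0 0 0.001" --pt "0 0 0.001" --pt "0 0 0" --twist '[0,0,0,0,0]' --grip '[0,0,0,0,0]'

```text
time_s: 9.92
ee_pos: [0.513, -0.0809, 0.1726]
tcp_rot: [[-0.741, 0.672, 0.001], [0.672, 0.741, -0.0], [-0.001, 0.0, -1.0]]
force: [1.8, 0.1, 3.0]
finger_gap: 0.0001
grasp_force: 1.3
```

```bash
python3 - <<'E'
from h import *
s=state(); print(s['ee_pos'],s['force'])
p=capture('side'); cv2.imwrite('pics/s5.png',cv2.resize(p['pixels'][230:330,315:400],None,fx=6,fy=6,interpolation=cv2.INTER_CUBIC))
E
```

```text
[ 0.51296286 -0.08094613  0.17257647] [1.8259599  0.12944089 3.02023086]
```

View pics/s5.png

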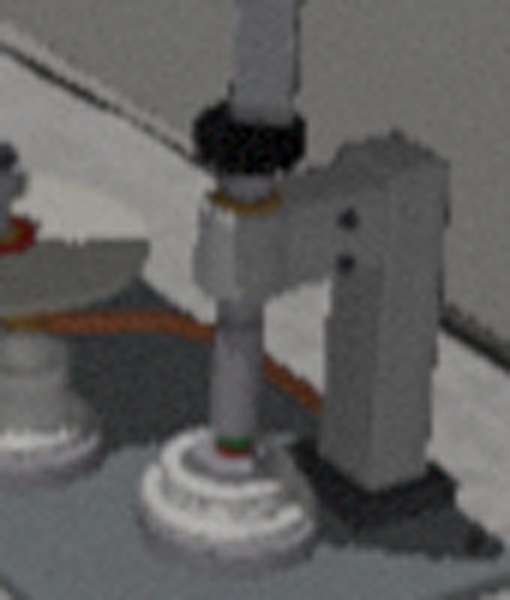

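servo_tool --pt "0 0 0.001" --pt "0 0 0.001" --pt "0 0 0.001" --pt "0 0 0" --pt "0 0 0" --twist '[0,0,0,0,0]' --grip '[0,0,0,0,0]'

```text
time_s: 10.38
ee_pos: [0.5129, -0.0809, 0.1696]
tcp_rot: [[-0.741, 0.672, 0.0], [0.672, 0.741, -0.0], [-0.0, 0.0, -1.0]]
force: [1.9, -0.4, 4.6]
finger_gap: 0.0001
grasp_force: 2.2
```

```bash
python3 - <<'E'
from h import *
s=state(); print(s['ee_pos'],s['force'])
p=capture('side'); cv2.imwrite('pics/s6.png',cv2.resize(p['pixels'][285:320,335:375],None,fx=14,fy=14,interpolation=cv2.INTER_CUBIC))
print(p['pixels'][300:310,352:356].tolist())
E
```

```text
[ 0.51289011 -0.08091664  0.16959509] [ 1.8766021  -0.37224385  4.58067644]
[[[98, 95, 97], [92, 90, 92], [101, 97, 100], [92, 87, 90]], [[101, 97, 98], [99, 97, 98], [97, 94, 97], [88, 84, 86]], [[100, 95, 95], [101, 97, 96], [97, 95, 96], [89, 87, 88]], [[88, 85, 85], [89, 92, 88], [98, 95, 95], [82, 81, 83]], [[58, 61, 70], [62, 68, 66], [73, 75, 75], [56, 63, 64]], [[46, 45, 82], [37, 40, 70], [36, 45, 74], [44, 51, 70]], [[100, 96, 112], [94, 89, 105], [93, 90, 108], [95, 91, 105]], [[132, 127, 127], [133, 127, 132], [133, 126, 127], [131, 126, 129]], [[121, 115, 118], [116, 114, 113], [121, 114, 118], [120, 115, 118]], [[98, 93, 95], [95, 90, 95], [97, 96, 96], [95, 94, 96]]]
```

View pics/s6.png

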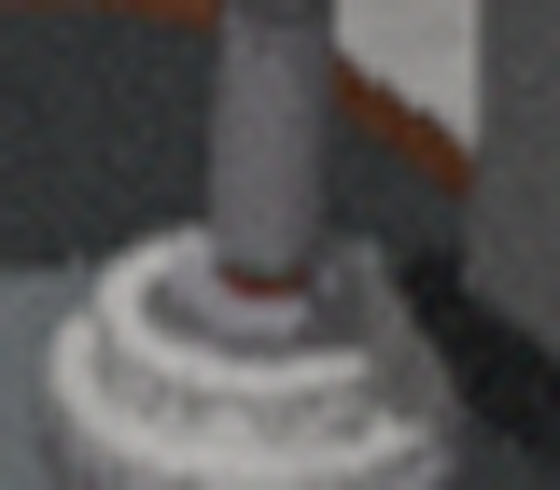

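servo_tool --pt "0 0 -0.005" --pt "0 0 -0.02" --pt "0 0 -0.04" --pt "0 0 -0.04" --pt "0 0 0" --twist '[0,0,0,0,0]' --grip '[0,0,0,0,0]'

```text
time_s: 10.85
ee_pos: [0.5147, -0.0816, 0.281]
tcp_rot: [[-0.74, 0.673, 0.007], [0.673, 0.74, 0.001], [-0.005, 0.005, -1.0]]
force: [0.7, 0.3, 0.2]
finger_gap: 0.0005
grasp_force: 0.0
```

```bash
python3 - <<'E'
from h import *
s=state(); print(s['ee_pos'],s['force'])
p=capture('side'); print(p['pixels'][302:308,353].tolist())
a=cv2.resize(p['pixels'][200:400,230:450],None,fx=2.7,fy=2.7,interpolation=2)
b=cv2.resize(p['pixels'][290:315,340:370],None,fx=6,fy=6,interpolation=cv2.INTER_CUBIC); a[:150,:180]=b
cv2.imwrite('pics/s7.png',a); print(p['intrinsics'][0,0])
E
```

```text
[ 0.51472374 -0.08155432  0.28095687] [0.68949903 0.28941048 0.19960297]
[[95, 93, 92], [90, 89, 86], [60, 67, 68], [27, 34, 66], [88, 86, 102], [129, 122, 126]]
514.6016283296608
```

View pics/s7.png

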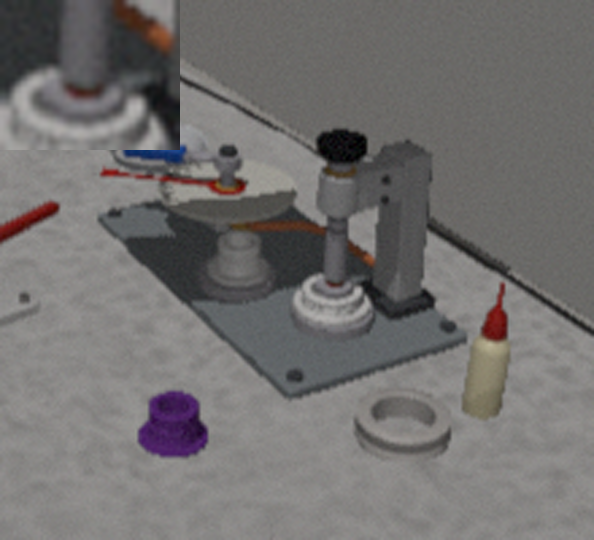

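The plunger stayed put after release (stem rows unchanged at pixel (353, 304–306)). The lever lies over the pointer, and the bushes, oiler and ring haven't moved.

```bash
python3 -c "
from bench import *
print(close_job())"
```

```text
the job is handed in; nothing more can be done
None
```

The job is handed in: the blue lever is within about 0.01 rad of the red pointer, and the foot sits on the low bush with its spring squeezed by about 4.4 mm, worked out from the fingertip height. The robot let go and is clear of everything; the judge's verdict was not shown.

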